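# Trace the touch strip on the sensor test rig

### The arm

A 6-joint arm with a two-finger parallel gripper is mounted at the origin on the work surface. World frame = base frame: x ahead of the robot, y to its left, z up, the work surface at z = 0. Lengths are in m, angles in rad, forces in N, time in s.
With the tool pointing down it reaches from about 0.35 to 0.925 m from the base axis. Payload 6.4 kg.
Tool frame: the origin (TCP) lies between the finger pads, 19 mm behind the fingertips; this is the grasp point; z points along the fingers, y is the line along which they close (so a half turn about z gives the same grasp; the last joint's range is limited). The gripper opens to 94 mm and grips with 3 to 60 N. Pads are 16 mm wide; open, the fingers measure 119 mm over their backs; the gripper's body (75 mm by 177 mm) begins 78 mm behind the grasp point.
Start: joints at [-1.418, 0.245, 1.558, -0, 1.339, -0.174], TCP at [0.209, -0.616, 0.224] pointing down, gripper open.
Joint ranges: [-3.13, 3.13], [-1.02, 2.26], [0.13, 2.54], [-0.95, 4.09], [0.21, 2.88], [-2.74, 2.74]. Speed limits (rad/s): [2.57, 2.57, 3.14, 3.14, 3.14, 3.14].

### API

Orientations are given as [roll, pitch, yaw] about the fixed x, y, z axes, in that order (R = Rz(yaw) Ry(pitch) Rx(roll)).
In Python, from station import r gives the robot as it stands. The module is installed in compiled form; this text tells all that it offers.
- The arm moves only by the tool send_rows, never from a script. Its argument "commands" is a list of rows, each a list of 6 numbers: the shift along the tool's x, y, z in m, then the turn, a rotation vector about the tool's x, y, z in degrees. A call has 1 to 5 rows; each row is the pose to reach, as a shift and turn from the pose commanded when the call began, along the tool's axes at that moment; what a row does not reach only later rows make up. A row lasts 1/12 s, in which the tool goes at most 41.7 mm and 7.16 degrees, less where a joint would pass 70% of its speed; a pose out of reach is approached as far as the arm can. A call with a gripper value outside its range is refused whole. "jaw" is the opening, from 0 (shut) to 1 (fully open), set as the call begins (left out, the last holds). The fingers move at their own pace and stop on an object; the grip force is fixed at half the most. Time passes only in rows, so rows that repeat a pose let the fingers close. It gives the time, the measured TCP pose, the force, the opening and the grip force at its end, in the units of the state.
- r.read_state(): the state, without advancing time (a new reading comes with each control period).
- r.capture(name): name is "scene" or "top"; returns the picture (420x560x3 uint8, red, green, blue); there is no depth.
- r.camera_model(name): a dict with "mtx" (3x3 intrinsics, pixels), "dist" ([k1, k2, p1, p2, k3] as OpenCV has them; the pictures are not rectified), "T" (4x4, takes a point from camera to world coordinates). Camera axes: x right, y up, looking along -z (the intrinsics and any distortion apply to the point x, -y, -z); pixel columns grow to the right and rows downward; lengths in m; the calibration is good to about 2 mm. A picture is of the moment at which its call begins. camera_model takes no time and is no camera call.
- r.close_job(): hands the job in; it is judged then, once.
The state is a dict: "time_s": time; "qpos": joint angles; "joint_velocities": joint speeds; "joint_torque": joint torques, N m; "tool_pos": TCP position; "ee_rot": TCP orientation; "contact_force": force on the tool from outside, world axes, zero at the start; "moment": the same for the moment, N m; "gripper_width": finger opening in m; "grip_force": force on a finger pad.
Only numpy, scipy, OpenCV 4.12 (cv2) and the standard library are available. Lean on these libraries where they do the work, as an engineer would, in place of code of your own. Each camera call takes 0.05 s, during which the arm holds its last target. There are 200 camera calls.

### The job

Test the rig's touch strip: with the gripper shut and pointing straight down, put the fingertips lightly on the green end of the raised copper strip and run them along the strip, following its bends, to the red end in one stroke without lifting, the sprung plate pressed a little all the way but never down to its stop. Finish while holding the fingertips still and lightly pressed on the red end. Touch the plate only along the strip, grip and lift nothing, and leave the gear, the parts box, the servo bracket and the jar where they are.

Things in the scene. Friction and masses are not known exactly. Their poses are not given: they have to be found in the camera images.
- rig: touch-strip test rig fixed to the table at any yaw: a plywood board 210 x 290 x 12 mm with a black chassis box under a spring-floating round white plate, 200 mm across, 10 mm thick, its upper face 98 mm above the table. Origin: on the table below the plate's centre; z up; the board reaches from y = -115 to +175 mm and the gear stands on it near y = +145 mm
- plate (a joint): how far the white plate is pressed down, in m: 0 at rest, a soft spring of 450 N/m (about 0.45 N per mm, the same wherever it is pressed), hard stop at 0.014 m (about 6.3 N). The plate keeps level as it sinks and springs back when let go. It can rise 6 mm if pulled
- strip: the raised copper touch strip on the plate: a smooth rounded bead, 8 mm wide, standing 4 mm above the white plate (its crest 102 mm above the table), bent into an S about 200 mm long that passes mark0 to mark7 in turn. Same axes as the rig; origin at the plate's centre, on its upper face
- mark0 (a point): on the crest of the copper strip, the START of the strip, on a green disc 26 mm across; about 28 mm along the strip from its neighbours. It sinks with the plate
- mark1 (a point): on the crest of the copper strip, a point 1/7 of the way along the strip from the green to the red end; about 28 mm along the strip from its neighbours. It sinks with the plate
- mark2 (a point): on the crest of the copper strip, a point 2/7 of the way along the strip from the green to the red end; about 28 mm along the strip from its neighbours. It sinks with the plate
- mark3 (a point): on the crest of the copper strip, a point 3/7 of the way along the strip from the green to the red end; about 28 mm along the strip from its neighbours. It sinks with the plate
- mark4 (a point): on the crest of the copper strip, a point 4/7 of the way along the strip from the green to the red end; about 28 mm along the strip from its neighbours. It sinks with the plate
- mark5 (a point): on the crest of the copper strip, a point 5/7 of the way along the strip from the green to the red end; about 28 mm along the strip from its neighbours. It sinks with the plate
- mark6 (a point): on the crest of the copper strip, a point 6/7 of the way along the strip from the green to the red end; about 28 mm along the strip from its neighbours. It sinks with the plate
- mark7 (a point): on the crest of the copper strip, the END of the strip, on a red disc 26 mm across; about 28 mm along the strip from its neighbours. It sinks with the plate
- gear: small blue printed gear with a hub, 45 mm across, 34 mm high, 30 g, loose on the rig's board beside the plate; a bystander. Origin: centre of its underside
- parts_box: closed clear parts box with a white lid, 94 x 69 x 48 mm, loose on the table; a bystander. Origin: centre of its underside
- bracket: blue printed servo bracket with a black servo, 50 x 45 x 50 mm, loose on the table; a bystander. Origin: centre of its underside
- jar: clear screw jar with an orange cap, 50 mm across, 60 mm high, loose on the table; a bystander. Origin: centre of its underside

How it is judged:
On the way, in this order (a step that is already met when the one before it is completed fails the run):
1. the fingertips press on the green end of the strip (horizontal distance between the grasp point and mark0 below 0.012 m and contact force between the fingers and strip above 0.3 N), for 0.04 s.
2. the fingertips press on the strip at mark1 (horizontal distance between the grasp point and mark1 below 0.012 m and contact force between the fingers and strip above 0.3 N), for 0.04 s.
3. the fingertips press on the strip at mark2 (horizontal distance between the grasp point and mark2 below 0.012 m and contact force between the fingers and strip above 0.3 N), for 0.04 s.
4. the fingertips press on the strip at mark3 (horizontal distance between the grasp point and mark3 below 0.012 m and contact force between the fingers and strip above 0.3 N), for 0.04 s.
5. the fingertips press on the strip at mark4 (horizontal distance between the grasp point and mark4 below 0.012 m and contact force between the fingers and strip above 0.3 N), for 0.04 s.
6. the fingertips press on the strip at mark5 (horizontal distance between the grasp point and mark5 below 0.012 m and contact force between the fingers and strip above 0.3 N), for 0.04 s.
7. the fingertips press on the strip at mark6 (horizontal distance between the grasp point and mark6 below 0.012 m and contact force between the fingers and strip above 0.3 N), for 0.04 s.
At the end, for the whole second after the job is handed in: The closed fingertips rest on the red end of the strip (TCP within 12 mm of mark7 seen from above, more than 0.3 N on the strip), the plate pressed 1 to 12.5 mm and still, every bystander within 15 mm of where it stood (horizontal distance between the grasp point and mark7 below 0.012 m and contact force between the fingers and strip above 0.3 N and value of joint plate between 0.001 and 0.0125 m and linear speed of strip below 0.01 m/s and distance of each of gear, parts_box, bracket, jar from where it was at the start of the episode below 0.015 m); the arm keeps its last pose, push and grip.
It fails at once if the plate is pressed down to its stop (more than 12.5 mm) or the strip pushed with more than 15 N (value of joint plate above 0.0125 m or contact force between the fingers and strip above 15 N).
It fails at once if the plate is pulled up (value of joint plate below -0.003 m).
It fails at once if the fingertips are low over the strip past its green end (TCP within 14 mm of mark1 to mark7 seen from above and less than 35 mm above it) while the plate is not pressed: lifted on the way (value of joint plate below 0.0005 m and ((horizontal distance between the grasp point and mark1 below 0.014 m and z of the grasp point in the frame of mark1 below 0.035 m) or (horizontal distance between the grasp point and mark2 below 0.014 m and z of the grasp point in the frame of mark2 below 0.035 m) or (horizontal distance between the grasp point and mark3 below 0.014 m and z of the grasp point in the frame of mark3 below 0.035 m) or (horizontal distance between the grasp point and mark4 below 0.014 m and z of the grasp point in the frame of mark4 below 0.035 m) or (horizontal distance between the grasp point and mark5 below 0.014 m and z of the grasp point in the frame of mark5 below 0.035 m) or (horizontal distance between the grasp point and mark6 below 0.014 m and z of the grasp point in the frame of mark6 below 0.035 m) or (horizontal distance between the grasp point and mark7 below 0.014 m and z of the grasp point in the frame of mark7 below 0.035 m))).
It fails at once if the fingers touch the plate, strip or rig with the TCP more than 20 mm away from every mark (contact force between the fingers and rig above 0.3 N and horizontal distance between the grasp point and mark0 above 0.02 m and horizontal distance between the grasp point and mark1 above 0.02 m and horizontal distance between the grasp point and mark2 above 0.02 m and horizontal distance between the grasp point and mark3 above 0.02 m and horizontal distance between the grasp point and mark4 above 0.02 m and horizontal distance between the grasp point and mark5 above 0.02 m and horizontal distance between the grasp point and mark6 above 0.02 m and horizontal distance between the grasp point and mark7 above 0.02 m).
It fails at once if the gear, parts box, bracket or jar is moved by more than 15 mm or lifted (distance of any of gear, parts_box, bracket, jar from where it was at the start of the episode above 0.015 m).
It also fails if it takes over 35 s, if anything falls off the work surface, if the arm or the gripper's body presses on something with over 40 N, if the wrist force passes 120 N, or if a joint passes its speed limit or range.

## Working session

There is one attempt and no reset: what is moved stays moved. The work goes in short steps, Python scripts to look and compute and a tool call to move; the robot and the scene stay as the last step left them, time stands still between calls to the robot, and variables do not carry over. Pictures are saved under pics/ and viewed, at most 10 in all, crops included, and the job is handed in when it is done.

Besides the shell and the picture viewer there is one more tool, called after ">>>" by a JSON object that holds its "method" and its "body". send_rows: Moves the arm, as the interface text tells. Its arguments: {"type":"object","properties":{"commands":{"type":"array"},"jaw":{"type":"number"}},"required":["commands"]}

```bash
mkdir -p pics; python3 - <<'E'
from station import r
import cv2
print(r.read_state())
for n in("scene","top"):
    p=r.capture(n); cv2.imwrite(f"pics/{n}0.png",p[:,:,::-1]); m=r.camera_model(n); print(m)
E
```

```text
{'time_s': 0.0, 'qpos': array([-1.41809515e+00,  2.45774076e-01,  1.55895853e+00, -5.76007485e-06,
        1.33873280e+00, -1.74101825e-01]), 'joint_velocities': array([ 0.00042383, -0.001549  , -0.0002655 ,  0.00117501, -0.00112119,
        0.00053078]), 'joint_torque': array([-8.15253916e-04, -4.15835881e+01, -3.14602911e+01,  6.84657111e-02,
        3.32858332e-02, -1.41329365e-04]), 'tool_pos': array([ 0.20857872, -0.61504232,  0.22320076]), 'ee_rot': array([-3.13974725e+00, -3.18885157e-04,  3.26804042e-01]), 'contact_force': array([-1.02237001, -0.08282687,  0.44941854]), 'moment': array([ 0.01367919, -0.00461817, -0.01938095]), 'grip_force': 0.0, 'gripper_width': 0.09383056410350027}
{'mtx': array([[468.02826944,   0.        , 284.08272745],
       [  0.        , 468.02826944, 202.60392361],
       [  0.        ,   0.        ,   1.        ]]), 'dist': array([0.00989002, 0.        , 0.        , 0.        , 0.        ]), 'T': array([[ 0.87365117, -0.31087122,  0.37428961,  0.95006853],
       [ 0.48640545,  0.53909875, -0.68759164, -0.75944106],
       [ 0.01197339,  0.78277176,  0.62219371,  0.77879353],
       [ 0.        ,  0.        ,  0.        ,  1.        ]])}
{'mtx': array([[466.10866604,   0.        , 283.33259734],
       [  0.        , 466.10866604, 210.31303824],
       [  0.        ,   0.        ,   1.        ]]), 'dist': array([-0.081658,  0.      ,  0.      ,  0.      ,  0.      ]), 'T': array([[ 0.0070205 ,  0.98822964, -0.1528165 ,  0.39203985],
       [-0.99985903,  0.00926818,  0.01400104, -0.00287479],
       [ 0.01525257,  0.15269667,  0.9881554 ,  1.07887601],
       [ 0.        ,  0.        ,  0.        ,  1.        ]])}
```

View pics/top0.png

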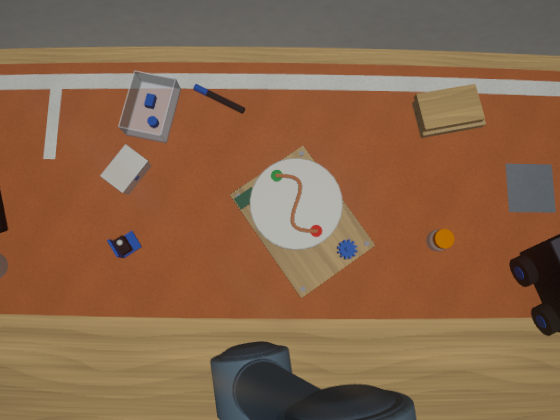

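View pics/scene0.png

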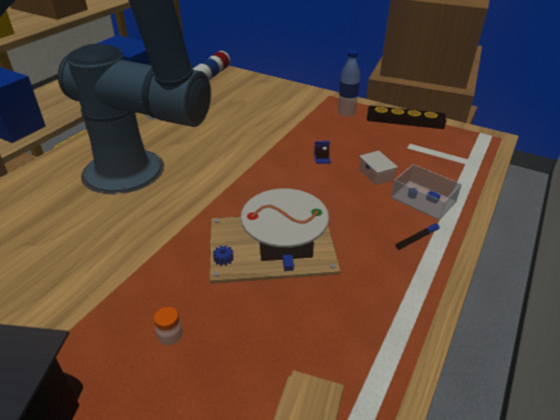

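The top view shows the white plate at about (296,204), with the green end at (277,175), the red end at (316,231) and the S strip between them. The gear is at (347,249). The scene view shows the same, with red at (252,216) and green at (317,212). Next I extract the strip in both views.

```bash
cat > h.py <<'E'
import numpy as np, cv2
from station import r
def cast(n,uv,z):
    m=r.camera_model(n); p=cv2.undistortPoints(np.float64(uv).reshape(-1,1,2),m["mtx"],np.array(m["dist"])).reshape(-1,2)
    d=np.c_[p[:,0],-p[:,1],-np.ones(len(p))]@m["T"][:3,:3].T; o=m["T"][:3,3]
    return o+d*((z-o[2])/d[:,2])[:,None]
def big(mask):
    k,l,s,c=cv2.connectedComponentsWithStats(mask.astype(np.uint8)); i=1+np.argmax(s[1:,4]); return l==i,c[i]
def measure(n,roi):
    x0,y0,x1,y1=roi; im=cv2.cvtColor(r.capture(n),cv2.COLOR_RGB2HSV).astype(int)[y0:y1,x0:x1]
    H,S,V=im[...,0],im[...,1],im[...,2]; out={}
    white,c=big((S<45)&(V>120)); cs,_=cv2.findContours(white.astype(np.uint8),cv2.RETR_EXTERNAL,cv2.CHAIN_APPROX_NONE)
    hull=cv2.convexHull(max(cs,key=cv2.contourArea)); inside=cv2.erode(cv2.drawContours(np.zeros(H.shape,np.uint8),[hull],-1,1,-1),np.ones((5,5)))>0
    out["plate"]=cast(n,hull.reshape(-1,2)+[x0,y0],.098)
    for k,m in dict(green=(H>45)&(H<85)&(S>120),red=((H<5)|(H>174))&(S>150),strip=(H>=4)&(H<22)&(S>70)).items():
        m=m&inside
        if k!="strip": m,c=big(m); out[k]=cast(n,c+[x0,y0],.098)[0]
        else: v,u=np.nonzero(m); out[k]=cast(n,np.c_[u+x0,v+y0],.102)
    return out
E
python3 - <<'E'
from h import *
np.set_printoptions(precision=4,suppress=True)
for n,roi in dict(top=(235,145,355,260),scene=(235,180,335,250)).items():
    o=measure(n,roi); c,R=cv2.minEnclosingCircle(o["plate"][:,:2].astype(np.float32)); print(n,c,R,o["green"],o["red"],len(o["strip"]))
    g,e=o["green"][:2],o["red"][:2]; a=(e-g)/np.linalg.norm(e-g); b=np.array([-a[1],a[0]])
    S=o["strip"][:,:2]-g; s=S@a; t=S@b
    for k in np.arange(-.02,.16,.01):
        q=abs(s-k)<.005
        if q.any(): print(round(k,3),q.sum(),t[q].min().round(4),t[q].mean().round(4),t[q].max().round(4), g+a*k+b*t[q].mean())
E
python3 - <<'E'
import cv2,glob
a=cv2.imread('pics/top0.png')[145:260,235:355]; cv2.imwrite('pics/c.png',cv2.resize(a,None,fx=5,fy=5,interpolation=cv2.INTER_CUBIC))
E
```

```text
top (0.5601561665534973, -0.04314542934298515) 0.099576435983181 [0.6208 0.0015 0.098 ] [ 0.5017 -0.0872  0.098 ] 321
0.0 9 -0.0008 0.0029 0.0074 [ 0.6225 -0.0008]
0.01 24 0.0014 0.0112 0.0196 [ 0.6194 -0.0134]
0.02 22 0.0122 0.021 0.0287 [ 0.6173 -0.0273]
0.03 18 0.023 0.0291 0.0334 [ 0.6141 -0.0397]
0.04 16 0.0286 0.0322 0.0356 [ 0.608  -0.0482]
0.05 17 0.0208 0.0287 0.0338 [ 0.5978 -0.0513]
0.06 22 0.0113 0.0199 0.0273 [ 0.5845 -0.0502]
0.07 27 -0.0041 0.0075 0.0178 [ 0.5692 -0.0463]
0.08 28 -0.0165 -0.0066 0.0053 [ 0.5527 -0.0409]
0.09 23 -0.0271 -0.0192 -0.0101 [ 0.5372 -0.0368]
0.1 18 -0.0347 -0.0286 -0.0224 [ 0.5235 -0.0353]
0.11 15 -0.0355 -0.0322 -0.0292 [ 0.5133 -0.0383]
0.12 17 -0.0347 -0.0301 -0.0257 [ 0.5066 -0.046 ]
0.13 22 -0.0316 -0.0233 -0.015 [ 0.5026 -0.0574]
0.14 26 -0.021 -0.0116 -0.0014 [ 0.5016 -0.0728]
0.15 17 -0.0103 -0.0036 0.002 [ 0.4984 -0.0852]
scene (0.5622908473014832, -0.044693078845739365) 0.0987660214304924 [0.6211 0.0015 0.098 ] [ 0.5011 -0.0858  0.098 ] 254
0.0 7 0.0025 0.0063 0.0132 [ 0.6248 -0.0035]
0.01 18 0.0058 0.0144 0.0229 [ 0.6215 -0.0159]
0.02 14 0.019 0.0265 0.0323 [ 0.6205 -0.0316]
0.03 14 0.0282 0.0338 0.0383 [ 0.6167 -0.0434]
0.04 17 0.03 0.0355 0.0407 [ 0.6096 -0.0507]
0.05 16 0.0254 0.0315 0.0364 [ 0.5992 -0.0534]
0.06 17 0.0139 0.023 0.0319 [ 0.5861 -0.0524]
0.07 18 0.0023 0.0109 0.0205 [ 0.5709 -0.0484]
0.08 18 -0.0131 -0.0022 0.009 [ 0.5551 -0.0438]
0.09 17 -0.0252 -0.0156 -0.0062 [ 0.5392 -0.0388]
0.1 15 -0.0301 -0.0245 -0.0182 [ 0.5258 -0.0375]
0.11 12 -0.0311 -0.027 -0.023 [ 0.5163 -0.0413]
0.12 12 -0.0315 -0.0262 -0.0209 [ 0.5087 -0.0479]
0.13 18 -0.0286 -0.0164 0.0062 [ 0.5063 -0.0617]
0.14 21 -0.0187 -0.0056 0.0156 [ 0.5046 -0.0763]
0.15 15 -0.0097 0.0003 0.0147 [ 0.5   -0.087]
```

View pics/c.png

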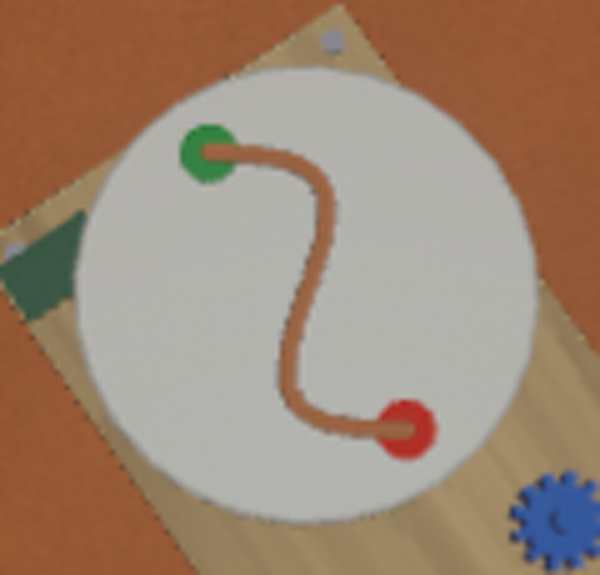

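The crop shows the green disc centred at about (208,152), the red disc at about (406,430), and a clean S between them. Both views agree to within about 2–3 mm, so I'll average them. Now I shut the gripper, turn the tool to yaw 0 and go over the green end.

>>> {"method": "send_rows", "body": {"commands": [[0,0,0,0,0,6.2],[0,0,0,0,0,12.4],[0,0,0,0,0,18.7],[0,0,0,0,0,18.7],[0,0,0,0,0,18.7]], "jaw": 0}}

```text
time_s: 0.62
tool_pos: [0.2086, -0.6155, 0.224]
ee_rot: [-3.141, 0.0, 0.003]
contact_force: [-0.5, -0.9, -0.7]
gripper_width: 0.064
grip_force: 0.0
```

>>> {"method": "send_rows", "body": {"commands": [[0.02,-0.03,0,0,0,0],[0.04,-0.06,0,0,0,0],[0.06,-0.09,0,0,0,0],[0.08,-0.12,0,0,0,0],[0.1,-0.15,0,0,0,0]]}}

```text
time_s: 1.03
tool_pos: [0.3092, -0.4641, 0.2242]
ee_rot: [-3.142, -0.0, 0.003]
contact_force: [1.2, -0.1, -0.5]
gripper_width: 0.0307
grip_force: 0.0
```

>>> {"method": "send_rows", "body": {"commands": [[0.02,-0.03,0,0,0,0],[0.04,-0.06,0,0,0,0],[0.06,-0.09,0,0,0,0],[0.08,-0.12,0,0,0,0],[0.1,-0.15,0,0,0,0]]}}

```text
time_s: 1.45
tool_pos: [0.4092, -0.3139, 0.2244]
ee_rot: [3.141, -0.0, 0.003]
contact_force: [0.8, -0.3, -0.3]
gripper_width: 0.0008
grip_force: 0.0
```

>>> {"method": "send_rows", "body": {"commands": [[0.02,-0.03,0,0,0,0],[0.04,-0.06,0,0,0,0],[0.06,-0.09,0,0,0,0],[0.08,-0.12,0,0,0,0],[0.1,-0.15,0,0,0,0]]}}

```text
time_s: 1.87
tool_pos: [0.5092, -0.1638, 0.2244]
ee_rot: [3.141, -0.0, 0.003]
contact_force: [1.0, 0.7, 0.5]
gripper_width: 0.0003
grip_force: 0.0
```

>>> {"method": "send_rows", "body": {"commands": [[0.02,-0.03,0,0,0,0],[0.04,-0.06,0,0,0,0],[0.06,-0.09,0,0,0,0],[0.085,-0.13,0,0,0,0],[0.112,-0.167,0,0,0,0]]}}

```text
time_s: 2.28
tool_pos: [0.6153, -0.0044, 0.2243]
ee_rot: [3.142, -0.0, 0.003]
contact_force: [0.9, -0.9, 0.2]
gripper_width: 0.0002
grip_force: 0.0
```

>>> {"method": "send_rows", "body": {"commands": [[0,0,0,0,0,0],[0,0,0,0,0,0],[0,0,0,0,0,0]]}}

```text
time_s: 2.53
tool_pos: [0.6145, -0.0065, 0.224]
ee_rot: [3.141, 0.001, 0.002]
contact_force: [0.1, -0.1, 0.7]
gripper_width: 0.0004
grip_force: 0.0
```

>>> {"method": "send_rows", "body": {"commands": [[0.006,-0.008,0,0,0,0],[0.006,-0.008,0.02,0,0,0],[0.006,-0.008,0.04,0,0,0],[0.006,-0.008,0.06,0,0,0],[0.006,-0.008,0.08,0,0,0]]}}

```text
time_s: 2.95
tool_pos: [0.6207, 0.0007, 0.1438]
ee_rot: [3.142, -0.001, -0.001]
contact_force: [0.1, -0.1, 0.3]
gripper_width: 0.0007
grip_force: 0.0
```

>>> {"method": "send_rows", "body": {"commands": [[0,0,0,0,0,0],[0,0,0,0,0,0],[0,0,0,0,0,0]]}}

```text
time_s: 3.2
tool_pos: [0.6215, 0.0011, 0.1457]
ee_rot: [3.141, -0.002, -0.0]
contact_force: [1.4, -0.5, 1.3]
gripper_width: 0.0005
grip_force: 0.0
```

```bash
python3 - <<'E'
from h import *
print(r.read_state()["tool_pos"])
a=r.capture("scene")[150:260,230:350,::-1]; cv2.imwrite('pics/d.png',cv2.resize(a,None,fx=5,fy=5,interpolation=cv2.INTER_CUBIC))
E
```

```text
[0.62148886 0.00107858 0.14570757]
```

View pics/d.png

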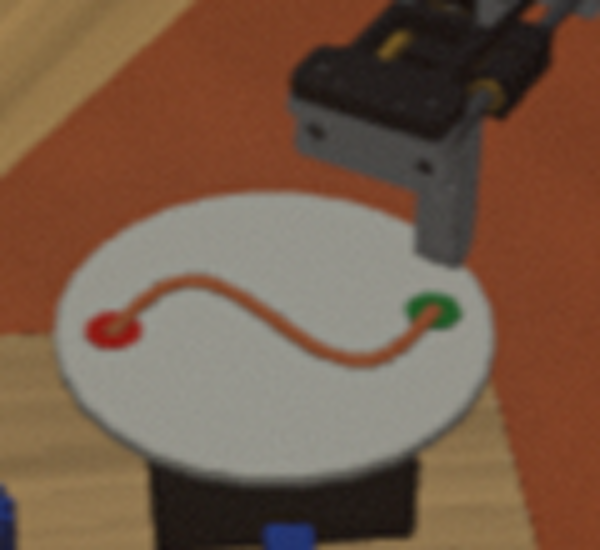

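The fingertips hang about 24 mm above the green disc, with the tip at crop (442,262) and the disc at (433,310). Horizontal alignment fits. Now I press down slowly.

>>> {"method": "send_rows", "body": {"commands": [[0,0,0.01,0,0,0],[0,0,0.018,0,0,0],[0,0,0.022,0,0,0],[0,0,0.025,0,0,0],[0,0,0.028,0,0,0]]}}

```text
time_s: 3.67
tool_pos: [0.6205, 0.0018, 0.1158]
ee_rot: [-3.141, 0.001, 0.0]
contact_force: [-1.7, 0.3, 1.5]
gripper_width: 0.0005
grip_force: 1.2
```

>>> {"method": "send_rows", "body": {"commands": [[0,0,0,0,0,0],[0,0,0,0,0,0],[0,0,0,0,0,0]]}}

```text
time_s: 3.92
tool_pos: [0.6208, 0.0018, 0.1166]
ee_rot: [-3.142, -0.0, 0.001]
contact_force: [-2.4, 0.4, 2.3]
gripper_width: 0.0002
grip_force: 0.9
```

```bash
python3 - <<'E'
from h import *
for i in range(8):
    a=r.capture("scene"); s=r.read_state(); print(s["tool_pos"].round(4),s["contact_force"].round(2),s["ee_rot"].round(4))
a=a[150:260,230:350,::-1]; cv2.imwrite('pics/e.png',cv2.resize(a,None,fx=5,fy=5,interpolation=cv2.INTER_CUBIC))
E
```

```text
[0.6209 0.0018 0.1166] [-0.25  0.65  2.42] [-3.1416e+00 -2.0000e-04  5.0000e-04]
[0.6209 0.0018 0.1166] [-1.25  1.46  1.89] [ 3.1416e+00 -3.0000e-04  5.0000e-04]
[0.6209 0.0018 0.1165] [-1.75  0.66  0.95] [ 3.1416e+00 -3.0000e-04  5.0000e-04]
[0.6209 0.0018 0.1165] [-1.09 -0.6   2.57] [-3.1416e+00 -3.0000e-04  4.0000e-04]
[0.6209 0.0018 0.1165] [-1.07  1.09  2.53] [ 3.1416e+00 -3.0000e-04  5.0000e-04]
[0.6209 0.0018 0.1165] [-1.48  0.99  1.75] [-3.1416e+00 -3.0000e-04  4.0000e-04]
[0.6209 0.0018 0.1164] [-1.35  1.4   2.23] [-3.1415e+00 -3.0000e-04  4.0000e-04]
[0.6209 0.0018 0.1164] [-0.33  0.58  2.02] [-3.1416e+00 -3.0000e-04  4.0000e-04]
```

View pics/e.png

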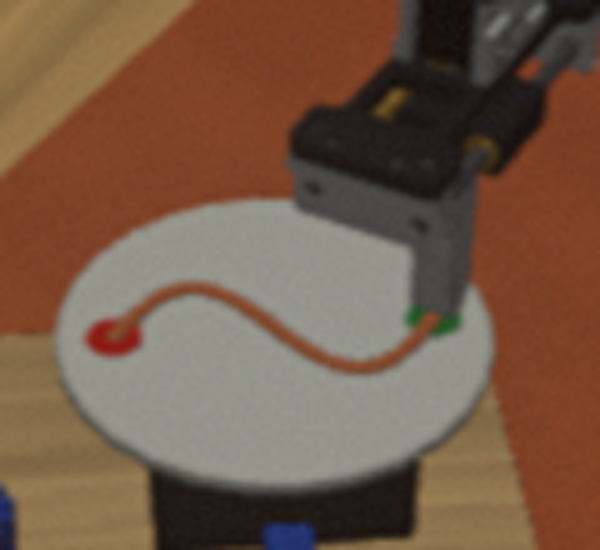

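Contact is confirmed: Fz is about 2 N, so the plate is pressed about 4.5 mm, and the picture shows the tips on the green end at (435,315). Starting the stroke.

>>> {"method": "send_rows", "body": {"commands": [[0,0.008,0,0,0,0],[-0.0005,0.016,0,0,0,0],[-0.001,0.0235,0,0,0,0],[-0.002,0.0305,0,0,0,0],[-0.0035,0.037,0,0,0,0]]}}

```text
time_s: 4.73
tool_pos: [0.6175, -0.0364, 0.1165]
ee_rot: [3.142, -0.001, -0.0]
contact_force: [0.5, 1.5, 1.7]
gripper_width: 0.0005
grip_force: 1.1
```

>>> {"method": "send_rows", "body": {"commands": [[-0.002,0.006,0,0,0,0],[-0.005,0.0105,0,0,0,0],[-0.0085,0.014,0,0,0,0],[-0.0135,0.016,0,0,0,0],[-0.019,0.017,0,0,0,0]]}}

```text
time_s: 5.15
tool_pos: [0.5982, -0.0528, 0.1165]
ee_rot: [3.141, -0.001, 0.0]
contact_force: [1.6, 0.4, 2.9]
gripper_width: 0.0002
grip_force: 1.1
```

>>> {"method": "send_rows", "body": {"commands": [[-0.0065,-0.0005,0,0,0,0],[-0.013,-0.001,0,0,0,0],[-0.021,-0.003,0,0,0,0],[-0.0285,-0.005,0,0,0,0],[-0.0365,-0.0075,0,0,0,0]]}}

```text
time_s: 5.57
tool_pos: [0.561, -0.0445, 0.1163]
ee_rot: [3.141, -0.0, 0.001]
contact_force: [0.8, -1.1, 2.2]
gripper_width: 0.0008
grip_force: 1.1
```

>>> {"method": "send_rows", "body": {"commands": [[-0.008,-0.0025,0,0,0,0],[-0.016,-0.005,0,0,0,0],[-0.024,-0.007,0,0,0,0],[-0.031,-0.008,0,0,0,0],[-0.037,-0.0085,0,0,0,0]]}}

```text
time_s: 5.98
tool_pos: [0.5239, -0.0359, 0.1162]
ee_rot: [-3.141, 0.0, 0.001]
contact_force: [1.6, -0.3, 2.2]
gripper_width: 0.0005
grip_force: 1.0
```

>>> {"method": "send_rows", "body": {"commands": [[-0.0055,0.001,0,0,0,0],[-0.01,0.0035,0,0,0,0],[-0.014,0.0065,0,0,0,0],[-0.0175,0.0105,0,0,0,0],[-0.02,0.0165,0,0,0,0]]}}

```text
time_s: 6.4
tool_pos: [0.5041, -0.0529, 0.116]
ee_rot: [-3.141, 0.001, 0.001]
contact_force: [0.6, 1.1, 2.4]
gripper_width: 0.0005
grip_force: 1.0
```

>>> {"method": "send_rows", "body": {"commands": [[-0.001,0.0065,0,0,0,0],[-0.002,0.0135,0,0,0,0],[-0.003,0.0205,0,0,0,0],[-0.0035,0.027,0,0,0,0],[-0.004,0.0335,0,0,0,0]]}}

```text
time_s: 6.82
tool_pos: [0.5007, -0.0871, 0.1161]
ee_rot: [-3.141, 0.0, 0.0]
contact_force: [0.5, 1.6, 2.6]
gripper_width: 0.0003
grip_force: 1.0
```

>>> {"method": "send_rows", "body": {"commands": [[0,0,0,0,0,0],[0,0,0,0,0,0],[0,0,0,0,0,0],[0,0,0,0,0,0],[0,0,0,0,0,0]]}}

```text
time_s: 7.23
tool_pos: [0.5009, -0.0863, 0.1164]
ee_rot: [3.141, -0.0, 0.001]
contact_force: [0.7, -2.7, 2.2]
gripper_width: 0.0005
grip_force: 1.1
```

```bash
python3 - <<'E'
from h import *
for i in range(4):
    a=r.capture("scene"); s=r.read_state(); print(s["tool_pos"].round(4),s["contact_force"].round(2))
a=a[150:260,230:350,::-1]; cv2.imwrite('pics/f.png',cv2.resize(a,None,fx=5,fy=5,interpolation=cv2.INTER_CUBIC))
E
```

```text
[ 0.5009 -0.0863  0.1164] [-0.79 -1.97  1.71]
[ 0.501  -0.0863  0.1164] [ 1.05 -1.33  2.99]
[ 0.501  -0.0862  0.1163] [ 0.02 -2.21  1.54]
[ 0.5009 -0.0862  0.1163] [ 0.57 -1.34  2.63]
```

View pics/f.png

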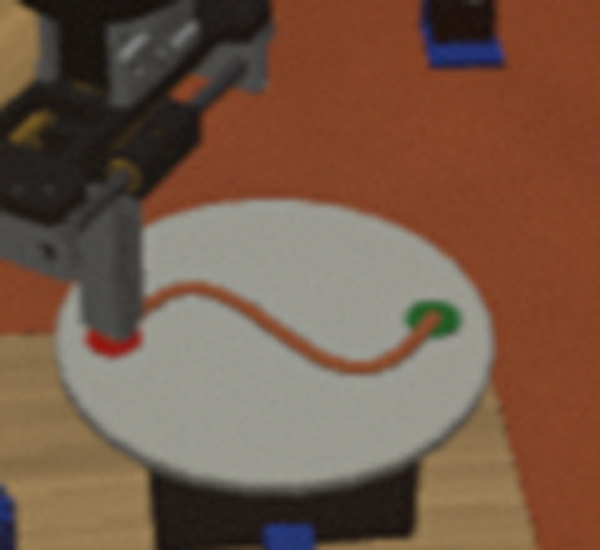

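The fingertips are still on the red end at crop (112,335). The plate is sunk, with about 2 N on it. Handing in.

```bash
python3 -c "
from station import r
print(r.close_job())"
```

```text
the job is handed in; nothing more can be done
None
```

I ran the shut fingertips along the strip from the green end to the red end in one stroke, with the plate pressed about 4–5 mm, and handed the job in holding still on red at about 2 N; no verdict came back.

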